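# Sort the sample tubes and small bottles into their holders

## Robot

A 7-joint arm with a two-finger parallel gripper is mounted at the origin on a cart in front of the work surface, level with it; the furniture and walls round the work are solid. World frame = base frame: x ahead of the robot, y to its left, z up, the work surface at z = 0. Lengths are in mm, angles in rad, forces in N, time in s.
With the tool pointing down it reaches from about 350 to 900 mm from the base axis. Payload 19.9 kg.
Tool frame: the origin (TCP) lies midway between the tips of the shut fingers; the grasp point (between the pads) lies manip.pinch_z behind it (manip.pinch_z is the distance from the TCP to the grasp point, in mm); z points along the fingers, y is the line along which they close (so a half turn about z gives the same grasp; the last joint's range is limited). The gripper opens to 94 mm and grips with 3 to 60 N. Pads are 16 mm wide; open, the fingers measure 119 mm over their backs; the gripper's body (75 mm by 177 mm) begins 78 mm behind the grasp point.
Start: joints at [1.107, 0.417, -0.01, 1.614, 0.005, 1.111, -0.053], TCP at [255.868, -570.202, 205.425] pointing down, gripper open.
Joint ranges: [-2.81, 2.81], [-0.39, 2.02], [-1.27, 1.25], [0.06, 2.57], [-1.19, 4.33], [0.19, 2], [-2.82, 2.82]. Speed limits (rad/s): [1.89, 1.89, 2.39, 2.39, 3.01, 3.01, 3.01].

## Interface

Orientations are given as a unit quaternion [x, y, z, w].
In Python, from rig import sensors, optics, hand_in, manip gives the robot as it stands. The module is installed in compiled form; this text tells all that it offers.
- The arm moves only by the tool move_arm, never from a script. Its arguments are lists of equal length, an entry for each row: "linear": the shift along the tool's x, y, z in units of 0.2 m (1.0 is 0.2 m), a list of three; "turn": the turn about the tool's z in units of 360 degrees (1.0 is 360 degrees). A call has 1 to 12 rows; each row is the pose to reach, as a shift and turn from the pose commanded when the call began, along the tool's axes at that moment, turning the shorter way round; what a row does not reach only later rows make up. A row lasts 1/8 s, in which the tool goes at most 62.5 mm and 10.7 degrees, less where a joint would pass 70% of its speed; a pose out of reach is approached as far as the arm can. A call with a number of a shift or a turn outside -1 to 1 is refused whole. A call with a gripper value outside its range is refused whole. "hand" is the gripper's target within -1 to 1 (fully open at 1, half-way at 0, shut at -1), set as the call begins (left out, the last holds). The fingers move at their own pace and stop on an object; "newtons" is the grip in N (left out, the last holds). Time passes only in rows, so rows that repeat a pose let the fingers close. It gives the time, the measured TCP pose, the force, the opening and the grip force at its end, in the units of the state.
- sensors.observe(): the state, without advancing time (a new reading comes with each control period).
- optics.camera(name): name is "scene" or "side" or "wrist"; returns (picture, depth): 420x560x3 uint8, red, green, blue; 420x560 float32, mm along the optical axis (not along the pixel's ray), 0 where there is no reading.
- optics.camera_info(name): a dict with "camera_matrix" (3x3 intrinsics, pixels), "k1" (the pictures are not rectified: a ray, as slopes to the right and down, at radius r is drawn at 1 + k1 r^2 times it, then the intrinsics apply), "rvec" (rotation vector, rad) and "tvec" (3), from world to camera coordinates, as OpenCV has them; the wrist camera has in their place "mount" (4x4, takes a point from camera to tool coordinates, whose origin is the TCP and whose axes are the flange's). Camera axes: x right, y down, z forward; pixel columns grow to the right and rows downward; lengths in mm; the calibration is good to about 2 mm. A picture is of the moment at which its call begins: read the wrist's pose just before it. camera_info takes no time and is no camera call.
- hand_in(): hands the job in; it is judged then, once.
Trained networks look in the newest picture that a camera, given by its name, has taken for a name from the list of things; names that differ only in an ending like _2 or _b are one class to them, and where a whole thing is asked for, a point or a joint stands for the part that bears it (a point fixed in the world has none). Each returns a list of dicts, best first, with "conf" (0 to 1); they miss things now and then, are a little off and sometimes report something else, mostly with a low value. They report only what shows in the picture. A call takes as long as a camera call. They do not tell look-alikes from the thing itself.
- optics.trace(camera, thing): "region" (420x560 bool, what is visible of it) and "box" ([left, top, width, height] in pixels, round what is visible of it).
- optics.pinpoint(camera, thing): "pixel" ([column, row] in pixels: a listed point, or the origin of a listed thing).
The state is a dict: "time_s": time; "q": joint angles; "qvel": joint speeds; "joint_torque": joint torques, N m; "tcp_pos": TCP position; "tool_rot": TCP orientation; "contact_force": force on the tool from outside, world axes, zero at the start; "ft_torque": the same for the moment, N m; "opening": finger opening in mm; "finger_force": force on a finger pad.
Only numpy, scipy, OpenCV 4.12 (cv2) and the standard library are available. Lean on these libraries where they do the work, as an engineer would, in place of code of your own. Each camera call takes 0.05 s, during which the arm holds its last target. There are 200 camera calls.

## Task

Tidy the samples into the four grey holders: lay the long capped tube in the long narrow tray and the short capped tube in the short narrow tray, stand the dropper bottle upright in the round cup and stand the small vial upright in the square cup. Everything must sit down on the floor of its own holder and be let go; leave the steel forceps where they lie.

Things in the scene. Friction and masses are not known exactly. Their poses are not given: they have to be found in the camera images.
- long_tube_mid (a point): Long capped white tube lying on the worktop: 118 long, 19 mm across its cap (about 16 across the barrel). The point is the tube's centre, half-way along and half-way up (9.5 mm above its underside); the tube's length runs along its y axis, x is across it, z up. Grip it across.
- short_tube_mid (a point): Short capped white tube lying on the worktop: 78 long, 15 mm across its cap (about 12 across the barrel). The point is the tube's centre (7.5 mm above its underside); length along its y axis, x across, z up. Grip it across.
- dropper_mid (a point): Small brown dropper bottle standing upright: round, 33 mm in diameter up to 45 mm, shoulder to 52 mm, then a dark cap 20 mm in diameter up to 72 mm. The point lies on its axis, half-way up (36 mm above its underside); z along its axis.
- vial_mid (a point): Small capped vial standing upright: 35 mm tall, stem 16 mm in diameter, above it a wider yellowish cap 22 mm in diameter from 24 mm up to its top. The point lies on its axis, half-way up (17.5 mm above its underside); z along its axis.
- long_tray: Long narrow grey tray, fixed to the worktop: inside 138 x 36 mm, outside 145 x 43 mm with a dark flange 3 mm wider all round at its foot. Origin at the centre of its underside; length along its y axis, z up. Its inner floor is 4.5 mm and its rim 11 mm above the underside. Place for the long tube.
- short_tray: Short narrow grey tray, fixed: inside 98 x 33 mm, outside 105 x 40 mm with a dark flange 3 mm wider all round at its foot. Origin at the centre of its underside; length along its y axis, z up. Inner floor 4.5 mm, rim 11 mm above the underside. Place for the short tube.
- round_cup: Round shallow grey cup, fixed: inside diameter 54 mm, outside 62 mm, flange 68 mm. Origin at the centre of its underside, z up. Inner floor 4.5 mm, rim 19 mm above the underside. Place for the dropper bottle.
- square_cup: Square shallow grey cup, fixed: inside 38 x 38 mm, outside 45 x 45 mm, flange 51 mm. Origin at the centre of its underside, x and y along its sides, z up. Inner floor 4.5 mm, rim 17 mm above the underside. Place for the vial.
- tweezers_mid (a point): Steel forceps lying loose on the worktop, 134 x 12 x 9 mm, length along its y axis; the point is its centre. Not to be moved.
There are look-alikes about, which are no part of the job. There is more than one size of the part that bears vial_mid; the job needs the smaller. What is shaped like the square_cup but orange is not meant.

How it is judged:
By the outcome, as a careful person would: the job done as asked, in the order asked, and still so for the second after the job is handed in, with the robot touching nothing.
It also fails if it takes over 112 s, if anything falls off the work surface, if the arm or the gripper's body presses on something with over 40 N, if the wrist force passes 120 N, or if a joint passes its speed limit or range.

## Working session

There is one attempt and no reset: what is moved stays moved. The work goes in short steps, Python scripts to look and compute and a tool call to move; the robot and the scene stay as the last step left them, time stands still between calls to the robot, and variables do not carry over. Pictures are saved under pics/ and viewed, at most 14 in all, crops included, and the job is handed in when it is done.

Besides the shell and the picture viewer there is one more tool, called after "Emit:" by a JSON object that holds its "api" and its "payload", one argument or row to a line. move_arm: Moves the arm, as the interface text tells. Its arguments: {"type":"object","properties":{"linear":{"type":"array"},"turn":{"type":"array"},"hand":{"type":"number"},"newtons":{"type":"number"}},"required":["linear","turn"]}

```bash
mkdir -p pics
cat > h.py <<'E'
import numpy as np, cv2
from rig import sensors, optics, hand_in, manip
from scipy.spatial.transform import Rotation as R
def cam(n):
    s=sensors.observe(); im,d=optics.camera(n); return s,im,d
def pose(n,s):
    i=optics.camera_info(n)
    if n=='wrist':
        T=np.eye(4);T[:3,:3]=R.from_quat(s['tool_rot']).as_matrix();T[:3,3]=s['tcp_pos']
        return T@np.array(i['mount'])
    T=np.eye(4);T[:3,:3]=cv2.Rodrigues(np.array(i['rvec'],float))[0];T[:3,3]=np.ravel(i['tvec']);return np.linalg.inv(T)
def rays(n,px):
    i=optics.camera_info(n);K=np.array(i['camera_matrix'],float)
    return cv2.undistortPoints(np.array(px,float).reshape(-1,1,2),K,np.array([i['k1'],0,0,0.])).reshape(-1,2)
def at_z(n,s,px,z):
    T=pose(n,s);r=rays(n,px);D=np.c_[r,np.ones(len(r))]@T[:3,:3].T;o=T[:3,3]
    return o+D*((z-o[2])/D[:,2])[:,None]
def cloud(n,s,d,mask):
    v,u=np.nonzero(mask&(d>0));r=rays(n,np.c_[u,v]);z=d[v,u][:,None]
    T=pose(n,s);return np.c_[r*z,z]@T[:3,:3].T+T[:3,3]
E
python3 - <<'E'
from h import *
ims=[]
for n in ['scene','side','wrist']:
    s,im,d=cam(n); cv2.imwrite(f'pics/{n}0.png',im[...,::-1])
    print(n,np.round(pose(n,s),2).tolist(), optics.camera_info(n)['k1'])
print(s['tcp_pos'],R.from_quat(s['tool_rot']).as_matrix().round(3).tolist(),manip.pinch_z,s['opening'],s['time_s'])
E
```

```text
scene [[0.87, 0.38, -0.31, 874.93], [0.49, -0.67, 0.56, -823.46], [0.01, -0.64, -0.77, 888.1], [0.0, 0.0, 0.0, 1.0]] -0.1635786545414282
side [[-0.85, -0.34, 0.39, 211.7], [-0.52, 0.58, -0.62, 339.17], [-0.02, -0.74, -0.68, 633.06], [0.0, 0.0, 0.0, 1.0]] -0.16024459350785833
wrist [[0.41, -0.88, -0.22, 320.74], [-0.91, -0.4, -0.1, -540.53], [-0.0, 0.24, -0.97, 383.89], [0.0, 0.0, 0.0, 1.0]] 0.005254792475658936
[ 255.73941143 -569.91870271  204.90056163] [[0.912, 0.409, -0.001], [0.409, -0.912, 0.001], [-0.0, -0.001, -1.0]] 18.8 94.1940344956288 0.1
```

View pics/scene0.png

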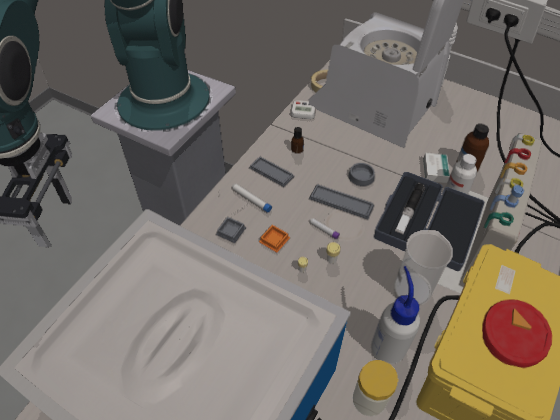

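View pics/side0.png

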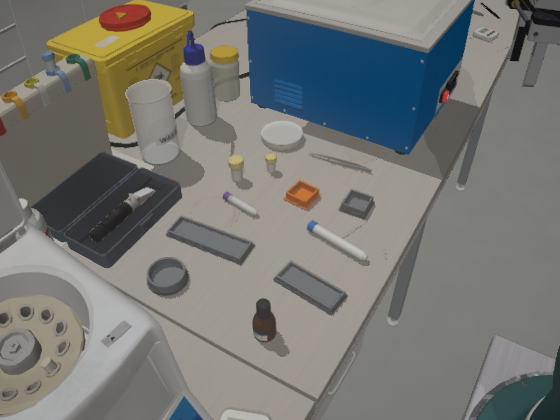

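The scene picture shows: long tube (251,198), short tube (324,229), small vial (302,264) with the larger one at (333,252), dropper (298,140), long tray (341,201), short tray (270,172), round cup (361,173), grey square cup (231,230) and an orange one at (274,238). The side picture agrees, and shows the forceps at (341,161) next to the blue bath.

Run:
```python
from h import *
Z=dict(long_tube_mid=9.5,short_tube_mid=7.5,dropper_mid=36,vial_mid=17.5,long_tray=0,short_tray=0,round_cup=0,square_cup=0,tweezers_mid=4.5)
np.set_printoptions(suppress=True,precision=1)
for n in ['scene','side']:
    s,im,d=cam(n)
    for t,z in Z.items():
        for p in optics.pinpoint(n,t)[:3]:
            if p['conf']>.3: print(n,t,'pin',round(p['conf'],2),np.array(p['pixel']),at_z(n,s,[p['pixel']],z)[0])
        for p in optics.trace(n,t)[:3]:
            if p['conf']<.3: continue
            m=p['region'];P=cloud(n,s,d,m)
            if len(P)<10: continue
            (c,sz,a)=cv2.minAreaRect(P[:,:2].astype(np.float32))
            q=np.percentile(P,[2,98],axis=0)
            b=cv2.boxPoints((c,sz,a)); e=max([b[1]-b[0],b[2]-b[1]],key=np.linalg.norm)
            print('   tr',round(p['conf'],2),p['box'],'c',np.array(c),'sz',np.array(sz),'ydir',np.degrees(np.arctan2(e[1],e[0]))%180,'z',q[:,2],'med',np.median(P,0))
```

```text
scene long_tube_mid pin 0.63 [250.2 195.5] [ 429.  -196.4    9.5]
scene long_tube_mid pin 0.61 [341.9 202.4] [ 628.3 -106.1    9.5]
   tr 0.6 [229.2, 182.8, 43.9, 29.4] c [ 434.9 -197.4] sz [ 26.4 116.6] ydir 169.52026 z [ 5. 20.] med [ 439.8 -204.3   15. ]
scene short_tube_mid pin 0.76 [323.7 227.5] [ 623.9 -193.     7.5]
   tr 0.77 [309.3, 219.9, 32.1, 16.7] c [ 625.  -191.1] sz [21.4 74.7] ydir 170.27646 z [ 1.9 17.5] med [ 625.7 -196.3   12.7]
scene dropper_mid pin 0.51 [297.5 140.7] [447.5   3.4  36. ]
   tr 0.83 [291.8, 127.0, 16.1, 28.8] c [448.    1.7] sz [31.3 26.8] ydir 39.857563 z [ 2.4 72.7] med [450.   -1.9  36.1]
   tr 0.51 [251.1, 154.5, 43.5, 34.3] c [429.1 -96.6] sz [ 53.4 110.5] ydir 172.43199 z [-0.3 13. ] med [430.8 -99.    4.7]
scene vial_mid pin 0.69 [333.4 252.3] [ 675.5 -249.9   17.5]
scene vial_mid pin 0.63 [301.6 264.3] [ 630.5 -311.2   17.5]
   tr 0.71 [326.5, 241.3, 12.6, 20.5] c [ 675.7 -258.6] sz [27.6 28.9] ydir 113.914505 z [ 2.9 50.3] med [ 677.7 -263.3   45.5]
   tr 0.51 [297.4, 256.3, 9.8, 14.6] c [ 626.4 -302.8] sz [18.9 43.9] ydir 122.818596 z [-0
[... 2608 characters left out ...]
-0.8] sz [66.8 79.9] ydir 111.40468 z [ 0.1 20.3] med [630.7   3.6   5.8]
side square_cup pin 0.88 [302.3 196. ] [ 541.7 -276.1    0. ]
side square_cup pin 0.62 [166.6 277. ] [634.6   2.6   0. ]
side square_cup pin 0.57 [354.4 206. ] [ 446.6 -300.5    0. ]
   tr 0.69 [283.6, 180.1, 33.7, 29.2] c [ 545.4 -275. ] sz [58.3 62.3] ydir 174.42438 z [ 0.2 17.9] med [ 540.7 -271.9    6.4]
   tr 0.58 [339.8, 188.4, 33.4, 32.0] c [ 445.  -309.6] sz [53.5 68.2] ydir 92.45885 z [-0.3 18.5] med [ 441.2 -301.5    6.7]
side tweezers_mid pin 0.7 [338.8 161. ] [ 527.2 -399.6    4.5]
   tr 0.73 [309.8, 153.1, 62.7, 19.4] c [ 524.4 -404.9] sz [130.   28.1] ydir 4.227428 z [-2.   9.6] med [ 518.2 -399.7    3.7]
```

Run:
```python
from h import *
H=np.full((14,14),-9999.)
for n in ['scene','side']:
    s,im,d=cam(n);P=cloud(n,s,d,np.ones(d.shape,bool))
    P=P[(P[:,0]>150)&(P[:,0]<850)&(P[:,1]>-600)&(P[:,1]<100)]
    i=((P[:,0]-150)//50).astype(int);j=((P[:,1]+600)//50).astype(int)
    np.maximum.at(H,(i,j),P[:,2])
print('cols y',np.arange(-600,100,50))
for k in range(14): print(150+50*k,H[k].round().astype(int).clip(-999))
s,im,d=cam('side');P=cloud('side',s,d,np.ones(d.shape,bool))
b=P[(P[:,2]>40)&(P[:,1]<-380)&(P[:,0]>300)&(P[:,0]<800)]
for x in range(300,800,50):
    c=b[abs(b[:,0]-x)<10]
    if len(c): print(x,'ymax',c[:,1].max().round(),'zmax',c[:,2].max().round())
```

```text
cols y [-600 -550 -500 -450 -400 -350 -300 -250 -200 -150 -100  -50    0   50]
150 [-915 -914 -915 -911 -999 -999 -999 -999   -5   -2    1    3    2    2]
200 [ 371  362  570  581 -999 -999 -999 -999 -999 -999 -999 -999 -999 -999]
250 [ 490  615  613  585 -916 -999 -999 -999 -999 -999 -999 -999 -999 -999]
300 [586 594   3   1   4   6   3   5   3   5   4   3   4   4]
350 [ 3  3  3  3  3  6  5 19 20 13 13  4  4  6]
400 [254 253 251   2   3  20  22  20  21  14  13  74  75   7]
450 [259 258 251  11  11  22  22  21  19  15  14  67  73   4]
500 [257 258 250   9   9   6  22  18   3   5  13   4   4   4]
550 [263 259 252   7   6   9  20   4  15  15  14  20  19   3]
600 [263 258 250  19  18  42  32  17  17  14  14  21  22   3]
650 [258 259 251  19  19   4  51  50  20  14  14  21  23   4]
700 [259 258 251  18  18   4   5   5  40  39  39  38  41   4]
750 [259 258 250   4   4   5   4   5  39  39  47  45  45  31]
800 [ 57 120 120 178 219 214 154 155 153  40  39  41  41 118]
300 ymax -598.0 zmax 323.0
400 ymax -481.0 zmax 249.0
450 ymax -476.0 zmax 257.0
500 ymax -475.0 zmax 256.0
550 ymax -478.0 zmax 256.0
600 ymax -478.0 zmax 261.0
650 ymax -478.0 zmax 256.0
700 ymax -479.0 zmax 257.0
750 ymax -480.0 zmax 254.0
```

Emit:
{"api": "move_arm", "payload": {
  "linear": [
    [0.17,-0.19,-0.3],
    [0.33,-0.37,-0.575],
    [0.5,-0.56,-0.575],
    [0.662,-0.744,-0.575],
    [0.662,-0.744,-0.575],
    [0.662,-0.744,-0.575]
  ],
  "turn": [0.02,0.045,0.07,0.0958,0.0958,0.0958],
  "hand": 0.0,
  "newtons": 15
}}

```text
time_s: 2.95
tcp_pos: [315.6, -380.6, 320.6]
tool_rot: [0.996, -0.089, 0.0, 0.0]
contact_force: [0.0, -0.6, 0.2]
opening: 48.1
finger_force: 0.0
```

Emit:
{"api": "move_arm", "payload": {
  "linear": [
    [0.11,-0.25,0],
    [0.22,-0.5,0],
    [0.34,-0.75,0],
    [0.45,-0.995,0],
    [0.45,-0.995,0],
    [0.45,-0.995,0],
    [0.45,-0.995,0]
  ],
  "turn": [0,0,0,0,0,0,0]
}}

```text
time_s: 3.82
tcp_pos: [439.4, -202.0, 320.2]
tool_rot: [0.996, -0.091, -0.0, -0.0]
contact_force: [0.0, 0.4, -0.6]
opening: 47.3
finger_force: 0.0
```

```bash
cat >> h.py <<'E'
Z=dict(long_tube_mid=9.5,short_tube_mid=7.5,dropper_mid=36,vial_mid=17.5,long_tray=0,short_tray=0,round_cup=0,square_cup=0)
def look(things,save=None,zmin=3):
    s,im,d=cam('wrist')
    if save: cv2.imwrite(save,im[...,::-1])
    Rm=R.from_quat(s['tool_rot']).as_matrix()
    print('tcp',s['tcp_pos'].round(1),'yaw',np.degrees(np.arctan2(Rm[1,0],Rm[0,0])).round(2),'t',s['time_s'],'tilt',Rm[:2,2].round(4))
    for t in things:
        for p in optics.pinpoint('wrist',t)[:2]:
            if p['conf']>.3: print(t,'pin',round(p['conf'],2),np.round(p['pixel']),at_z('wrist',s,[p['pixel']],Z[t])[0].round(1))
        for p in optics.trace('wrist',t)[:2]:
            if p['conf']<.3: continue
            P=cloud('wrist',s,d,cv2.erode(p['region'].astype(np.uint8),np.ones((3,3)))>0);P=P[P[:,2]>zmin]
            if len(P)<10: continue
            c,sz,a=cv2.minAreaRect(P[:,:2].astype(np.float32));b=cv2.boxPoints((c,sz,a));e=max([b[1]-b[0],b[2]-b[1]],key=np.linalg.norm)
            ang=np.degrees(np.arctan2(e[1],e[0]));ang=(ang+90)%180-90
            print('   tr',round(p['conf'],2),np.round(p['box']),'c',np.round(c,1),'sz',np.round(sz,1),'ang',ang.round(1),'z',np.percentile(P[:,2],[2,50,98]).round(1))
E
python3 -c "
from h import *
look(['long_tube_mid','short_tray','square_cup','dropper_mid'],'pics/w1.png')"
```

```text
tcp [ 439.4 -202.   320.2] yaw -10.44 t 3.825 tilt [-0.0005  0.0001]
long_tube_mid pin 0.64 [279. 192.] [ 427.6 -192.7    9.5]
   tr 0.82 [273. 150.  14.  76.] c [ 435.  -199.1] sz [ 14.8 109.6] ang -10.0 z [13.1 16.7 19.2]
short_tray pin 0.63 [218. 202.] [427.2 -94.2   0. ]
   tr 0.69 [203. 165.  32.  68.] c [430.9 -98.4] sz [ 40.7 106.9] ang -6.6 z [ 3.1  4.7 11.8]
square_cup pin 0.88 [318. 102.] [ 546.2 -272.1    0. ]
square_cup pin 0.65 [346. 170.] [ 440.5 -300.2    0. ]
   tr 0.88 [300.  87.  36.  40.] c [ 540.7 -272.4] sz [45.7 47.2] ang -5.3 z [ 3.2  5.  17.8]
   tr 0.78 [327. 150.  40.  38.] c [ 445.7 -300.5] sz [45.3 46.8] ang -86.7 z [ 3.1  4.9 17.7]
dropper_mid pin 0.82 [141. 204.] [450.8   8.5  36. ]
dropper_mid pin 0.72 [218. 200.] [ 435.5 -103.4   36. ]
   tr 0.89 [127. 192.  35.  28.] c [446.5   3.9] sz [30.1 25.1] ang 9.1 z [ 7.4 40.7 72.3]
```

View pics/w1.png

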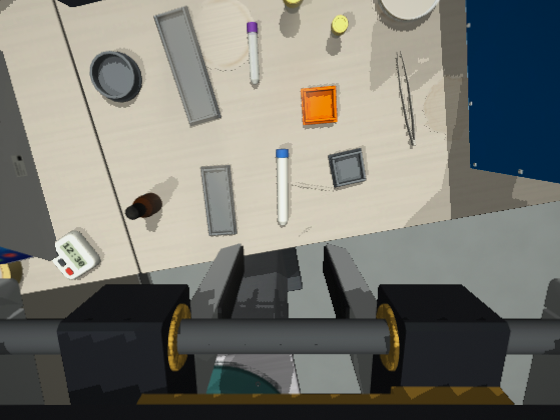

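The wrist view shows everything except part of the larger vial: long tube (282,187), short tube (253,53), small vial (340,24), long tray (187,66), round cup (115,76), grey square cup (347,168). I measure the rest from here.

```bash
python3 -c "
from h import *
look(['short_tube_mid','long_tray','round_cup','vial_mid'])"
```

```text
tcp [ 439.9 -200.7  320.4] yaw -10.33 t 4.275 tilt [-0.0001  0.    ]
short_tube_mid pin 0.55 [255.  52.] [ 627.9 -193.8    7.5]
   tr 0.74 [248.  21.  13.  63.] c [ 624.2 -194.1] sz [13.1 74.8] ang -8.0 z [ 9.7 13.2 15.5]
long_tray pin 0.64 [190.  72.] [619.8 -96.    0. ]
   tr 0.66 [154.   7.  68. 121.] c [623.  -99.1] sz [144.5  44.1] ang 5.5 z [ 3.1  4.8 11.9]
round_cup pin 0.63 [119.  76.] [633.3   5.5   0. ]
   tr 0.77 [91. 52. 53. 51.] c [630.5   3.1] sz [60.  60.5] ang -67.3 z [ 3.2  5.4 19.8]
vial_mid pin 0.87 [336.  29.] [ 633.1 -307.5   17.5]
   tr 0.83 [328.  17.  21.  20.] c [ 632.4 -310.3] sz [17.1 19.3] ang -58.4 z [11.4 34.2 36.5]
```

Emit:
{"api": "move_arm", "payload": {
  "linear": [
    [-0.01,-0.003,0.2],
    [-0.026,-0.005,0.45],
    [-0.026,-0.005,0.7],
    [-0.026,-0.005,0.9],
    [-0.026,-0.005,1.0],
    [-0.026,-0.005,1.0],
    [-0.026,-0.005,1.0]
  ],
  "turn": [0,0,0,0,0,0,0]
}}

```text
time_s: 5.6
tcp_pos: [435.5, -198.9, 121.3]
tool_rot: [0.996, -0.09, 0.0, 0.0]
contact_force: [-0.9, -0.3, 0.5]
opening: 46.8
finger_force: 0.0
```

```bash
python3 -c "
from h import *
look(['long_tube_mid'],'pics/w2.png')"
```

```text
tcp [ 435.5 -198.9  121.3] yaw -10.32 t 5.6 tilt [ 0.0009 -0.0004]
long_tube_mid pin 0.71 [283. 216.] [ 433.6 -197.5    9.5]
   tr 0.74 [272. 152.  21. 123.] c [ 433.8 -198.8] sz [ 16.8 115.6] ang -9.7 z [11.7 16.6 19. ]
```

View pics/w2.png

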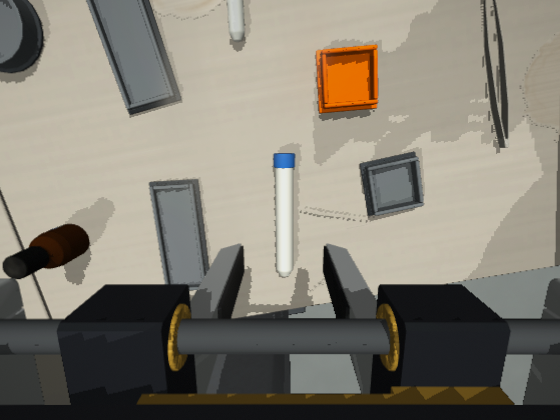

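The tube (284,213) is centred between the fingers and lies parallel to them. I go down and grip.

Emit:
{"api": "move_arm", "payload": {
  "linear": [
    [-0.007,0,0.2],
    [-0.007,0,0.4],
    [-0.007,0,0.5],
    [-0.007,0,0.55],
    [-0.007,0,0.585],
    [-0.007,0,0.585],
    [-0.007,0,0.585]
  ],
  "turn": [0,0,0,0,0,0,0]
}}

```text
time_s: 6.62
tcp_pos: [434.0, -198.6, 4.1]
tool_rot: [0.996, -0.09, 0.0, 0.0]
contact_force: [0.7, -0.3, 1.2]
opening: 47.4
finger_force: 0.0
```

Emit:
{"api": "move_arm", "payload": {
  "linear": [
    [0,0,0],
    [0,0,0],
    [0,0,0],
    [0,0,0],
    [0,0,0],
    [0,0,0]
  ],
  "turn": [0,0,0,0,0,0],
  "hand": -1
}}

```text
time_s: 7.38
tcp_pos: [433.6, -198.4, 3.5]
tool_rot: [0.996, -0.09, -0.0, 0.0]
contact_force: [-0.7, -0.8, 3.1]
opening: 16.1
finger_force: 15.0
```

Emit:
{"api": "move_arm", "payload": {
  "linear": [
    [0,0,-0.1],
    [0,0,-0.25],
    [0.12,-0.09,-0.3],
    [0.27,-0.21,-0.3],
    [0.42,-0.33,-0.3],
    [0.57,-0.45,-0.3],
    [0.72,-0.56,-0.3],
    [0.8,-0.63,-0.3],
    [0.842,-0.66,-0.3],
    [0.842,-0.66,-0.3],
    [0.842,-0.66,-0.3]
  ],
  "turn": [0,0,0,-0.01,-0.02,-0.03,-0.044,-0.044,-0.044,-0.044,-0.044]
}}

```text
time_s: 8.75
tcp_pos: [622.2, -99.5, 63.4]
tool_rot: [0.999, 0.048, -0.0, 0.0]
contact_force: [-0.6, 0.6, 0.8]
opening: 16.0
finger_force: 15.0
```

```bash
python3 -c "
from h import *
look(['long_tube_mid','long_tray'],'pics/w3.png')"
```

```text
tcp [622.2 -99.5  63.4] yaw 5.47 t 8.75 tilt [-0.0005 -0.0003]
long_tube_mid pin 0.98 [282. 266.] [ 594.9 -100.7    9.5]
   tr 0.72 [264. 163.  34. 193.] c [635.5 -98.5] sz [89.8 17.3] ang 6.3 z [72.8 76.5 79. ]
   tr 0.62 [381. 188.  53.  97.] c [ 627.5 -191.5] sz [13.2 72.8] ang -10.0 z [ 8.4 12.9 15.2]
long_tray pin 0.65 [285. 227.] [ 623.7 -100.2    0. ]
   tr 0.67 [252. 128.  66. 191.] c [626.9 -98. ] sz [145.4  47. ] ang 5.0 z [ 3.1  4.8 11.7]
```

View pics/w3.png

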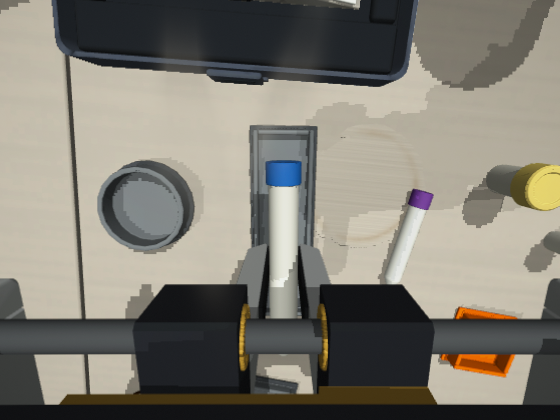

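Tube sits squarely over the tray: cap at (284,173), tray end at (284,130). With the tube gripped, the fingers measure about 41 mm over their backs and the tray is 36 mm inside. So I stop just above the rim and let go there, a drop of about 4 mm.

Emit:
{"api": "move_arm", "payload": {
  "linear": [
    [0.007,0,0.08],
    [0.007,0,0.16],
    [0.007,0,0.2],
    [0.007,0,0.23],
    [0.007,0,0.252],
    [0.007,0,0.252],
    [0.007,0,0.252]
  ],
  "turn": [0,0,0,0,0,0,0]
}}

```text
time_s: 9.88
tcp_pos: [624.6, -98.6, 13.4]
tool_rot: [0.999, 0.048, 0.0, 0.0]
contact_force: [-0.2, 0.1, -0.9]
opening: 16.0
finger_force: 15.0
```

Emit:
{"api": "move_arm", "payload": {
  "linear": [
    [0,0,0.005],
    [0,0,0.005],
    [0,0,0.005],
    [0,0,0.005],
    [0,0,0.005]
  ],
  "turn": [0,0,0,0,0],
  "hand": -0.3
}}

```text
time_s: 10.5
tcp_pos: [624.3, -98.6, 12.0]
tool_rot: [0.999, 0.048, -0.0, -0.0]
contact_force: [0.3, 0.0, 0.3]
opening: 32.7
finger_force: 0.0
```

Emit:
{"api": "move_arm", "payload": {
  "linear": [
    [0,0,-0.1],
    [0,0,-0.3],
    [0,0,-0.5],
    [0,0,-0.6],
    [0,0,-0.6]
  ],
  "turn": [0,0,0,0,0]
}}

```text
time_s: 11.12
tcp_pos: [625.0, -98.7, 133.8]
tool_rot: [0.999, 0.048, 0.001, 0.0]
contact_force: [0.6, 0.5, 0.2]
opening: 33.0
finger_force: 0.0
```

```bash
python3 -c "
from h import *
look(['long_tube_mid','short_tube_mid'],'pics/w4.png')"
```

```text
tcp [625.  -98.7 133.8] yaw 5.51 t 11.125 tilt [ 0.0025 -0.0005]
long_tube_mid pin 0.63 [282. 215.] [621.  -97.6   9.5]
   tr 0.76 [271. 152.  22. 120.] c [625.  -99.2] sz [114.5  17.3] ang 6.3 z [17.7 21.2 23.7]
short_tube_mid pin 0.78 [378. 217.] [ 627.9 -191.1    7.5]
   tr 0.76 [364. 178.  36.  76.] c [ 626.4 -191.3] sz [12.4 74.3] ang -9.7 z [ 9.  12.9 15.2]
```

View pics/w4.png

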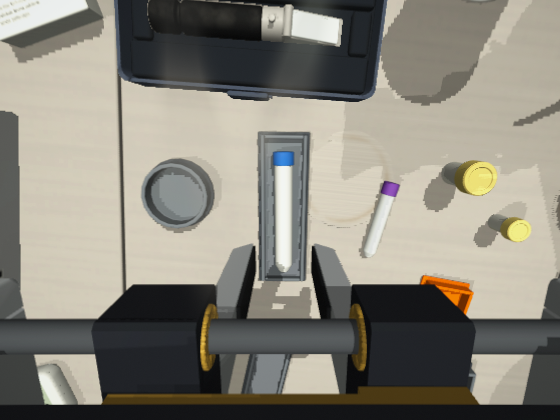

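Long tube (284,210) lies in its tray, its top at 23.5 mm, so it is on the floor. Next the short tube at (380,218).

Emit:
{"api": "move_arm", "payload": {
  "linear": [
    [-0.01,0.12,0],
    [-0.02,0.27,0],
    [-0.035,0.4,0.1],
    [-0.043,0.467,0.25],
    [-0.043,0.467,0.42],
    [-0.043,0.467,0.54],
    [-0.043,0.467,0.61],
    [-0.043,0.467,0.655],
    [-0.043,0.467,0.655],
    [-0.043,0.467,0.655]
  ],
  "turn": [0.01,0.025,0.04,0.04,0.04,0.04,0.04,0.04,0.04,0.04]
}}

```text
time_s: 12.62
tcp_pos: [625.1, -192.7, 1.6]
tool_rot: [0.997, -0.078, 0.0, 0.0]
contact_force: [-0.4, -0.4, 0.3]
opening: 32.7
finger_force: 0.0
```

Emit:
{"api": "move_arm", "payload": {
  "linear": [
    [0,0,0],
    [0,0,0],
    [0,0,0],
    [0,0,0],
    [0,0,0]
  ],
  "turn": [0,0,0,0,0],
  "hand": -1
}}

```text
time_s: 13.25
tcp_pos: [624.8, -192.5, 1.2]
tool_rot: [0.997, -0.077, 0.0, 0.0]
contact_force: [-1.4, -1.1, 2.9]
opening: 12.6
finger_force: 15.0
```

Emit:
{"api": "move_arm", "payload": {
  "linear": [
    [0,0,0],
    [0,0,0],
    [0,0,-0.018],
    [0,0,-0.018]
  ],
  "turn": [0,0,0,0],
  "hand": -0.5
}}

```text
time_s: 13.75
tcp_pos: [625.0, -192.4, 5.0]
tool_rot: [0.997, -0.077, 0.0, 0.0]
contact_force: [-0.6, -0.2, 0.3]
opening: 23.3
finger_force: 0.0
```

Emit:
{"api": "move_arm", "payload": {
  "linear": [
    [0,0,0],
    [0,0,0],
    [0,0,0],
    [0,0,0],
    [0,0,-0.1],
    [0,0,-0.3],
    [0,0,-0.4],
    [0,0,-0.4]
  ],
  "turn": [0,0,0,0,0,0,0,0],
  "hand": -1
}}

```text
time_s: 14.75
tcp_pos: [625.7, -192.7, 86.7]
tool_rot: [0.997, -0.077, 0.001, 0.0]
contact_force: [-0.1, 0.8, 0.3]
opening: 12.9
finger_force: 15.0
```

Emit:
{"api": "move_arm", "payload": {
  "linear": [
    [-0.12,-0.04,0],
    [-0.3,-0.1,0],
    [-0.5,-0.16,0],
    [-0.7,-0.22,0],
    [-0.85,-0.27,0],
    [-0.95,-0.31,0],
    [-1.0,-0.323,0],
    [-1.0,-0.323,0],
    [-1.0,-0.323,0]
  ],
  "turn": [0,0,0,-0.006,-0.006,-0.006,-0.006,-0.006,-0.006]
}}

```text
time_s: 15.88
tcp_pos: [437.8, -98.0, 84.6]
tool_rot: [0.998, -0.059, 0.0, -0.0]
contact_force: [0.7, 0.1, -0.5]
opening: 12.1
finger_force: 15.0
```

```bash
python3 -c "
from h import *
look(['short_tube_mid','short_tray'],'pics/w5.png')"
```

```text
tcp [437.8 -98.   84.6] yaw -6.74 t 15.875 tilt [0.0002 0.0001]
short_tube_mid pin 0.93 [284. 258.] [407.9 -94.6   7.5]
   tr 0.74 [270. 190.  27. 130.] c [441.2 -96.4] sz [16.1 72.4] ang -6.7 z [89.5 93.1 95.1]
short_tray pin 0.75 [284. 231.] [429.3 -97.1   0. ]
   tr 0.55 [256. 168.  54.  75.] c [451.1 -99.2] sz [43.8 64.6] ang -6.7 z [ 3.2  4.8 11.7]
```

View pics/w5.png

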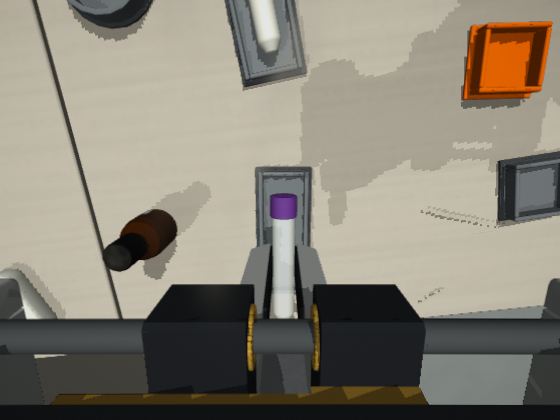

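The tube (284,255) is in line with the tray, whose far end is at (284,170). It needs about 8 mm backwards, then down to just above the rim.

Emit:
{"api": "move_arm", "payload": {
  "linear": [
    [-0.02,0,0.03],
    [-0.039,0,0.12],
    [-0.039,0,0.22],
    [-0.039,0,0.29],
    [-0.039,0,0.335],
    [-0.039,0,0.363],
    [-0.039,0,0.363],
    [-0.039,0,0.363]
  ],
  "turn": [0,0,0,0,0,0,0,0]
}}

```text
time_s: 17.12
tcp_pos: [429.6, -96.8, 12.4]
tool_rot: [0.998, -0.059, 0.0, 0.0]
contact_force: [-0.7, -0.7, 0.1]
opening: 12.5
finger_force: 15.0
```

Emit:
{"api": "move_arm", "payload": {
  "linear": [
    [0,0,0],
    [0,0,0],
    [0,0,0],
    [0,0,0]
  ],
  "turn": [0,0,0,0],
  "hand": -0.3
}}

```text
time_s: 17.62
tcp_pos: [429.4, -96.8, 12.1]
tool_rot: [0.998, -0.059, -0.0, -0.0]
contact_force: [0.4, 0.2, -0.6]
opening: 33.1
finger_force: 0.0
```

Emit:
{"api": "move_arm", "payload": {
  "linear": [
    [0,0,-0.1],
    [0,0,-0.3],
    [0,0,-0.5],
    [0,0,-0.7],
    [0,0,-0.7]
  ],
  "turn": [0,0,0,0,0],
  "hand": 0.2
}}

```text
time_s: 18.25
tcp_pos: [430.8, -97.1, 154.5]
tool_rot: [0.998, -0.059, 0.002, 0.001]
contact_force: [0.7, -0.2, -0.9]
opening: 56.5
finger_force: 0.0
```

```bash
python3 -c "
from h import *
look(['short_tube_mid','short_tray','dropper_mid','square_cup'],'pics/w6.png')"
```

```text
tcp [430.8 -97.1 154.5] yaw -6.73 t 18.25 tilt [ 0.0044 -0.0014]
short_tube_mid pin 0.79 [283. 207.] [430.  -96.7   7.5]
   tr 0.74 [276. 168.  16.  78.] c [431.4 -96.6] sz [11.9 74.6] ang -6.7 z [14.8 17.6 19.6]
short_tray pin 0.71 [284. 206.] [429.7 -97.7   0. ]
   tr 0.8 [262. 152.  46. 108.] c [430.2 -96.9] sz [ 43.8 106.1] ang -6.7 z [ 3.1  4.8 11.7]
dropper_mid pin 0.58 [172. 207.] [448.4   6.7  36. ]
   tr 0.95 [144. 187.  55.  43.] c [447.5   4.6] sz [29.  25.2] ang 38.8 z [10.2 42.7 72.2]
square_cup pin 0.83 [480. 173.] [ 440.9 -302.3    0. ]
square_cup pin 0.74 [452.  73.] [ 541.  -272.8    0. ]
   tr 0.83 [425.  40.  67.  64.] c [ 541.1 -271.9] sz [48.4 48.8] ang -6.1 z [ 3.2  5.4 17.5]
   tr 0.77 [457. 146.  57.  52.] c [ 444.9 -299.7] sz [47.9 46.9] ang 2.2 z [ 3.2  5.6 17.4]
```

View pics/w6.png

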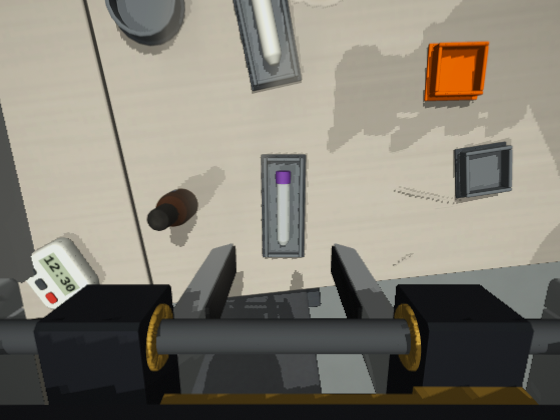

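Short tube (283,207) is in its tray, top at 19.5 mm = floor + 15. Now I find the dropper axis from its cap top and the vial and cup the same way.

Run:
```python
from h import *
for n in ['wrist','scene','side']:
    s,im,d=cam(n);P=cloud(n,s,d,np.ones(d.shape,bool))
    for nm,c,z0,z1 in [('cap',(447,4),69,76),('body',(447,4),8,40)]:
        Q=P[(np.hypot(P[:,0]-c[0],P[:,1]-c[1])<30)&(P[:,2]>z0)&(P[:,2]<z1)]
        if len(Q)>8:
            (ce,r)=cv2.minEnclosingCircle(Q[:,:2].astype(np.float32)); print(n,nm,len(Q),np.round(ce,1),round(r,1),Q.mean(0).round(1))
            from scipy.optimize import least_squares
            if nm=='body': print('  fit',least_squares(lambda v:np.hypot(Q[:,0]-v[0],Q[:,1]-v[1])-16.5,c,loss='soft_l1').x.round(1))
```

```text
wrist cap 428 [445.9   8.1] 10.4 [446.1   7.8  71.2]
wrist body 597 [446.    7.5] 16.4 [450.3  -0.8  29.5]
  fit [445.1   9.2]
scene cap 33 [445.3   6.6] 10.6 [445.3   5.3  72. ]
scene body 127 [445.8   4.1] 16.7 [450.   -2.5  25.8]
  fit [444.1   8. ]
side cap 137 [444.3   8.9] 9.9 [444.3   9.3  71.3]
side body 374 [443.9  10. ] 16.5 [438.2  18.   26.8]
  fit [445.    8.1]
```

Emit:
{"api": "move_arm", "payload": {
  "linear": [
    [0.002,-0.12,0],
    [0.005,-0.28,0],
    [0.01,-0.42,0],
    [0.0115,-0.5,0],
    [0.0115,-0.532,0.05],
    [0.0115,-0.532,0.2],
    [0.0115,-0.532,0.35],
    [0.0115,-0.532,0.4],
    [0.0115,-0.532,0.4]
  ],
  "turn": [0,0,0,0,0,0,0,0,0],
  "newtons": 20
}}

```text
time_s: 19.98
tcp_pos: [443.9, 8.4, 71.8]
tool_rot: [0.998, -0.059, -0.001, -0.0]
contact_force: [-0.1, -0.1, 1.1]
opening: 56.7
finger_force: 0.0
```

Down 55 mm to TCP z 17, then grip.

Emit:
{"api": "move_arm", "payload": {
  "linear": [
    [0.006,0,0.1],
    [0.006,0,0.2],
    [0.006,0,0.25],
    [0.006,0,0.272],
    [0.006,0,0.272],
    [0.006,0,0.272]
  ],
  "turn": [0,0,0,0,0,0]
}}

```text
time_s: 20.72
tcp_pos: [445.7, 8.5, 18.2]
tool_rot: [0.998, -0.059, 0.0, -0.0]
contact_force: [-0.3, -0.1, 0.1]
opening: 56.6
finger_force: 0.0
```

Emit:
{"api": "move_arm", "payload": {
  "linear": [
    [0,0,0],
    [0,0,0],
    [0,0,0],
    [0,0,0],
    [0,0,0]
  ],
  "turn": [0,0,0,0,0],
  "hand": -1
}}

```text
time_s: 21.35
tcp_pos: [445.4, 8.5, 17.7]
tool_rot: [0.998, -0.059, 0.0, -0.0]
contact_force: [-0.9, -0.3, 3.5]
opening: 32.3
finger_force: 20.0
```

Emit:
{"api": "move_arm", "payload": {
  "linear": [
    [0,0,-0.05],
    [0,0,-0.15],
    [0,0,-0.25],
    [0,0,-0.25],
    [0,0,-0.25]
  ],
  "turn": [0,0,0,0,0]
}}

```text
time_s: 21.98
tcp_pos: [445.1, 8.4, 67.4]
tool_rot: [0.998, -0.059, -0.0, 0.0]
contact_force: [-1.1, 0.7, 0.1]
opening: 31.9
finger_force: 20.0
```

Emit:
{"api": "move_arm", "payload": {
  "linear": [
    [0.1,-0.01,0],
    [0.25,-0.025,0],
    [0.4,-0.04,0],
    [0.55,-0.055,0],
    [0.7,-0.07,0],
    [0.82,-0.08,0],
    [0.9,-0.084,0],
    [0.9,-0.084,0],
    [0.9,-0.084,0]
  ],
  "turn": [0,0,0,0,0,0,0,0,0]
}}

```text
time_s: 23.1
tcp_pos: [625.1, 4.2, 66.9]
tool_rot: [0.998, -0.059, -0.001, -0.0]
contact_force: [-0.3, 0.1, -0.4]
opening: 31.6
finger_force: 20.0
```

Run:
```python
from h import *
from scipy.optimize import least_squares
look(['round_cup'],'pics/w7.png')
for n in ['wrist','scene','side']:
    s,im,d=cam(n);P=cloud(n,s,d,np.ones(d.shape,bool))
    r=np.hypot(P[:,0]-631,P[:,1]-3)
    Q=P[(r<40)&(r>22)&(P[:,2]>17)&(P[:,2]<21.5)]
    if len(Q)>8: print(n,len(Q),least_squares(lambda v:np.hypot(Q[:,0]-v[0],Q[:,1]-v[1])-29,(631,3),loss='soft_l1').x.round(1), Q.min(0).round(1),Q.max(0).round(1))
```

```text
tcp [625.1   4.2  66.9] yaw -6.71 t 23.1 tilt [-0.0014  0.0001]
round_cup pin 0.81 [282. 218.] [632.7   5.    0. ]
   tr 0.71 [240. 178.  87.  70.] c [640.    4.1] sz [65.3 49.9] ang 83.8 z [ 3.2  4.7 19.5]
wrist 871 [631.9   4.3] [611.9 -26.1  17. ] [662.7  34.8  20.7]
scene 73 [631.3   1.9] [602.1 -28.8  17. ] [661.5  34.1  21.3]
side 190 [630.    4.7] [599.2 -26.3  17. ] [661.   35.7  21.4]
```

View pics/w7.png

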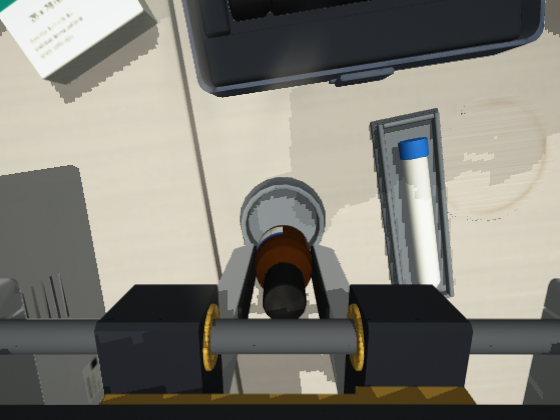

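Bottle (283,270) held upright, a little short of the cup (283,218); fitted cup centre (631.3, 4.1). Forward 6 mm and down to the cup floor.

Emit:
{"api": "move_arm", "payload": {
  "linear": [
    [0.015,-0.002,0],
    [0.031,-0.003,0.04],
    [0.031,-0.003,0.1],
    [0.031,-0.003,0.16],
    [0.031,-0.003,0.2],
    [0.031,-0.003,0.215],
    [0.031,-0.003,0.22],
    [0.031,-0.003,0.22]
  ],
  "turn": [0,0,0,0,0,0,0,0]
}}

```text
time_s: 24.4
tcp_pos: [632.4, 4.0, 23.9]
tool_rot: [0.998, -0.059, 0.0, -0.0]
contact_force: [0.4, -0.4, -0.3]
opening: 32.1
finger_force: 20.0
```

Emit:
{"api": "move_arm", "payload": {
  "linear": [
    [0,0,0.004],
    [0,0,0.006],
    [0,0,0.006],
    [0,0,0.006]
  ],
  "turn": [0,0,0,0]
}}

```text
time_s: 24.9
tcp_pos: [632.3, 4.0, 22.5]
tool_rot: [0.998, -0.059, -0.0, -0.0]
contact_force: [-0.0, 0.6, -0.8]
opening: 31.7
finger_force: 20.0
```

Emit:
{"api": "move_arm", "payload": {
  "linear": [
    [0,0,0],
    [0,0,0],
    [0,0,0],
    [0,0,0],
    [0,0,0]
  ],
  "turn": [0,0,0,0,0],
  "hand": 0.1
}}

```text
time_s: 25.52
tcp_pos: [632.3, 4.0, 22.4]
tool_rot: [0.998, -0.059, -0.0, -0.0]
contact_force: [1.0, 0.9, 0.5]
opening: 51.4
finger_force: 0.0
```

Emit:
{"api": "move_arm", "payload": {
  "linear": [
    [0,0,-0.1],
    [0,0,-0.3],
    [0,0,-0.5],
    [0,0,-0.65],
    [0,0,-0.65],
    [0,0,-0.65]
  ],
  "turn": [0,0,0,0,0,0]
}}

```text
time_s: 26.28
tcp_pos: [632.1, 3.9, 152.7]
tool_rot: [0.998, -0.059, 0.0, 0.0]
contact_force: [-0.6, -0.9, -0.5]
opening: 51.9
finger_force: 0.0
```

Run:
```python
from h import *
look(['dropper_mid','round_cup','vial_mid'])
s,im,d=cam('wrist');P=cloud('wrist',s,d,np.ones(d.shape,bool))
for nm,c,z0 in [('cap',(632,4),72),('vcap',(632,-310),28)]:
  Q=P[(np.hypot(P[:,0]-c[0],P[:,1]-c[1])<25)&(P[:,2]>z0)]
  if len(Q)>8: print(nm,np.round(cv2.minEnclosingCircle(Q[:,:2].astype(np.float32))[0],1),Q[:,2].max(),len(Q))
```

```text
tcp [632.1   3.9 152.7] yaw -6.72 t 26.275 tilt [ 0.0001 -0.    ]
dropper_mid pin 0.68 [282. 211.] [633.9   5.3  36. ]
   tr 0.55 [267. 189.  35.  45.] c [637.1   3.6] sz [24.8 28.3] ang -84.2 z [22.9 52.6 76.6]
round_cup pin 0.77 [284. 204.] [633.1   3.7   0. ]
   tr 0.95 [250. 173.  66.  68.] c [634.1   4.7] sz [61.4 60.1] ang 50.5 z [ 3.2  6.  19.7]
   tr 0.64 [529. 117.  30.  28.] c [ 677.5 -247.5] sz [11.  20.2] ang -4.2 z [ 4.  19.8 39.8]
cap [642.1   2.7] 286.6361301130465 4317
```

Dropper stands in the cup with its top at 76.5 mm = floor + 72, upright. Now to the small vial.

Emit:
{"api": "move_arm", "payload": {
  "linear": [
    [0.015,0.12,0],
    [0.03,0.28,0],
    [0.055,0.46,0],
    [0.08,0.66,0],
    [0.1,0.84,0],
    [0.117,0.96,0],
    [0.117,0.993,0],
    [0.117,0.993,0]
  ],
  "turn": [0,0,0,0,0,0,0,0],
  "hand": 0,
  "newtons": 15
}}

```text
time_s: 27.68
tcp_pos: [632.3, -195.3, 152.3]
tool_rot: [0.998, -0.059, -0.0, -0.0]
contact_force: [0.2, -0.0, -0.5]
opening: 47.0
finger_force: 0.0
```

Run:
```python
from h import *
look(['vial_mid'])
for n in ['wrist','scene','side']:
  s,im,d=cam(n);P=cloud(n,s,d,np.ones(d.shape,bool))
  Q=P[(np.hypot(P[:,0]-632,P[:,1]+310)<25)&(P[:,2]>33)&(P[:,2]<39)]
  if len(Q)>8: c,r=cv2.minEnclosingCircle(Q[:,:2].astype(np.float32));print(n,np.round(c,1),round(r,1),len(Q))
```

```text
tcp [ 632.3 -195.3  152.3] yaw -6.71 t 27.675 tilt [-0.0002  0.0005]
vial_mid pin 0.93 [397. 194.] [ 634.1 -308.1   17.5]
vial_mid pin 0.62 [342. 156.] [ 677.  -256.8   17.5]
   tr 0.88 [330. 141.  35.  35.] c [ 677.7 -256.7] sz [27.2 26.1] ang 47.2 z [41.3 46.5 48.1]
   tr 0.7 [385. 185.  33.  24.] c [ 634.3 -310.6] sz [19.3 18.4] ang 53.2 z [ 6.5 34.  35.7]
wrist [ 633.7 -311.5] 10.7 381
scene [ 632.2 -311.7] 11.2 66
side [ 630.4 -309.2] 11.3 50
```

Emit:
{"api": "move_arm", "payload": {
  "linear": [
    [0.015,0.12,0],
    [0.035,0.28,0],
    [0.055,0.45,0],
    [0.07,0.55,0],
    [0.07,0.574,0.05],
    [0.07,0.574,0.2],
    [0.07,0.574,0.38],
    [0.07,0.574,0.52],
    [0.07,0.574,0.62],
    [0.07,0.574,0.67],
    [0.07,0.574,0.689],
    [0.07,0.574,0.689]
  ],
  "turn": [0,0,0,0,0,0,0,0,0,0,0,0]
}}

```text
time_s: 29.48
tcp_pos: [633.1, -311.7, 15.2]
tool_rot: [0.998, -0.059, 0.0, 0.0]
contact_force: [-0.1, -0.1, 0.4]
opening: 47.1
finger_force: 0.0
```

Emit:
{"api": "move_arm", "payload": {
  "linear": [
    [0,0,0],
    [0,0,0],
    [0,0,0],
    [0,0,0],
    [0,0,0]
  ],
  "turn": [0,0,0,0,0],
  "hand": -1
}}

```text
time_s: 30.1
tcp_pos: [632.9, -311.7, 14.8]
tool_rot: [0.998, -0.059, 0.0, 0.0]
contact_force: [-0.4, 0.5, 3.7]
opening: 21.3
finger_force: 15.0
```

Emit:
{"api": "move_arm", "payload": {
  "linear": [
    [0,0,-0.05],
    [0,0,-0.15],
    [0,0,-0.3],
    [0,0,-0.35],
    [0,0,-0.35]
  ],
  "turn": [0,0,0,0,0]
}}

```text
time_s: 30.72
tcp_pos: [633.0, -311.8, 85.5]
tool_rot: [0.998, -0.059, 0.001, 0.0]
contact_force: [-0.3, -0.1, -1.5]
opening: 21.1
finger_force: 15.0
```

Emit:
{"api": "move_arm", "payload": {
  "linear": [
    [-0.1,0.005,0],
    [-0.25,0.015,0],
    [-0.42,0.025,0],
    [-0.6,0.035,0],
    [-0.75,0.045,0],
    [-0.87,0.054,0],
    [-0.92,0.054,0],
    [-0.92,0.054,0],
    [-0.92,0.054,0]
  ],
  "turn": [0,0,0,0,0,0,0,0,0]
}}

```text
time_s: 31.85
tcp_pos: [449.6, -300.7, 84.5]
tool_rot: [0.998, -0.058, 0.0, -0.0]
contact_force: [-0.1, 0.5, 0.3]
opening: 21.5
finger_force: 15.0
```

Run:
```python
from h import *
look(['square_cup'],'pics/w8.png')
for n in ['wrist','scene','side']:
    s,im,d=cam(n);P=cloud(n,s,d,np.ones(d.shape,bool))
    Q=P[(np.hypot(P[:,0]-445,P[:,1]+301)<40)&(P[:,2]>15)&(P[:,2]<19.5)]
    if len(Q)>8: c,sz,a=cv2.minAreaRect(Q[:,:2].astype(np.float32)); print(n,len(Q),np.round(c,1),np.round(sz,1),round(a,1))
```

```text
tcp [ 449.6 -300.7   84.5] yaw -6.69 t 31.85 tilt [0.0002 0.0003]
square_cup pin 0.95 [287. 229.] [ 442.5 -302.5    0. ]
square_cup pin 0.91 [233. 115.] [ 540. -271.    0.]
   tr 0.77 [201.  75.  68.  75.] c [ 540.8 -274.3] sz [47.9 47.4] ang 85.3 z [ 3.2  4.8 17.7]
   tr 0.62 [253. 199.  65.  55.] c [ 447.1 -301.9] sz [44.4 49. ] ang -87.4 z [ 3.1  4.6 17.4]
wrist 576 [ 445.1 -302.1] [43.8 45. ] 2.4
scene 106 [ 443.1 -302.3] [47.2 46.2] 0.1
side 126 [ 442.6 -300. ] [44.6 45.7] 4.5
```

View pics/w8.png

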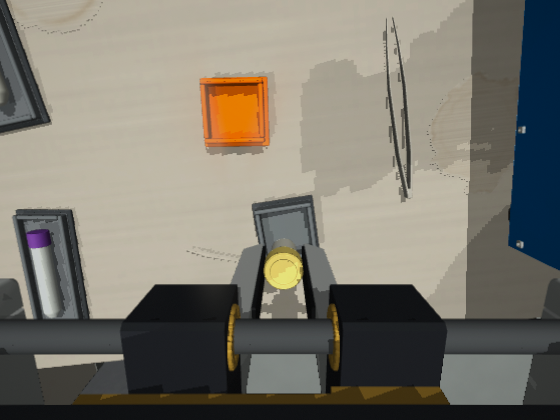

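Vial (283,270) held upright, the grey cup behind it around (285,225). Back 5 mm, then down to its floor.

Emit:
{"api": "move_arm", "payload": {
  "linear": [
    [-0.015,0.005,0],
    [-0.025,0.0085,0.05],
    [-0.025,0.0085,0.15],
    [-0.025,0.0085,0.24],
    [-0.025,0.0085,0.29],
    [-0.025,0.0085,0.315],
    [-0.025,0.0085,0.326],
    [-0.025,0.0085,0.326],
    [-0.025,0.0085,0.326]
  ],
  "turn": [0,0,0,0,0,0,0,0,0]
}}

```text
time_s: 33.28
tcp_pos: [443.7, -302.1, 19.8]
tool_rot: [0.998, -0.059, 0.0, 0.0]
contact_force: [0.4, -0.5, 0.8]
opening: 21.2
finger_force: 15.0
```

Emit:
{"api": "move_arm", "payload": {
  "linear": [
    [0.002,0,0.002],
    [0.002,0,0.002],
    [0.002,0,0.002]
  ],
  "turn": [0,0,0]
}}

```text
time_s: 33.65
tcp_pos: [444.1, -302.1, 19.3]
tool_rot: [0.998, -0.059, 0.0, 0.0]
contact_force: [-0.8, -0.6, 5.3]
opening: 20.9
finger_force: 15.0
```

Emit:
{"api": "move_arm", "payload": {
  "linear": [
    [0,0,0],
    [0,0,0],
    [0,0,0],
    [0,0,0],
    [0,0,0]
  ],
  "turn": [0,0,0,0,0],
  "hand": -0.1
}}

```text
time_s: 34.28
tcp_pos: [443.9, -301.9, 19.0]
tool_rot: [0.998, -0.059, -0.0, -0.0]
contact_force: [-0.4, -0.1, 0.2]
opening: 42.4
finger_force: 0.0
```

Emit:
{"api": "move_arm", "payload": {
  "linear": [
    [0,0,-0.1],
    [0,0,-0.3],
    [0,0,-0.55],
    [0,0,-0.8],
    [0,0,-1.0],
    [0,0,-1.0],
    [0,0,-1.0]
  ],
  "turn": [0,0,0,0,0,0,0]
}}

```text
time_s: 35.15
tcp_pos: [443.6, -301.8, 218.4]
tool_rot: [0.998, -0.059, -0.0, -0.0]
contact_force: [-0.7, 0.6, -0.4]
opening: 42.4
finger_force: 0.0
```

Run:
```python
from h import *
look(['vial_mid','long_tube_mid','short_tube_mid'],'pics/w9.png')
s,im,d=cam('side');cv2.imwrite('pics/side9.png',im[...,::-1]);P=cloud('side',s,d,np.ones(d.shape,bool))
for n,c,z in [('vial',(444,-302),30),('dropper',(632,4),60)]:
  Q=P[(np.hypot(P[:,0]-c[0],P[:,1]-c[1])<25)&(P[:,2]>z)&(P[:,2]<90)]
  print(n,Q.mean(0).round(1),Q[:,2].max().round(1))
print([(p['conf'],at_z('side',s,[p['pixel']],4.5)[0].round(1)) for p in optics.pinpoint('side','tweezers_mid')[:1]])
```

```text
tcp [ 443.6 -301.8  218.4] yaw -6.72 t 35.15 tilt [-0.0007  0.0004]
vial_mid pin 0.66 [284. 198.] [ 441.2 -302.2   17.5]
   tr 0.73 [270. 189.  22.  16.] c [ 446.2 -302.2] sz [18.3 18.3] ang 58.3 z [36.7 38.9 40.4]
   tr 0.56 [262. 173.  43.  46.] c [ 446.1 -302.2] sz [46.4 48.4] ang -86.4 z [ 3.1  5.3 18.1]
long_tube_mid pin 0.69 [77. 57.] [623.3 -93.9   9.5]
   tr 0.58 [ 48.   2.  55. 109.] c [620.1 -99.6] sz [110.2  16.4] ang 4.5 z [15.3 21.  23.7]
short_tube_mid pin 0.58 [120. 222.] [432.9 -94.5   7.5]
   tr 0.9 [108. 192.  20.  65.] c [431.3 -98.4] sz [11.7 74.1] ang -6.2 z [12.6 17.4 19.9]
vial [ 443.1 -298.    37.2] 42.2
dropper [628.6   6.3  72. ] 78.3
[(0.82, array([ 533.7, -403.2,    4.5]))]
```

View pics/w9.png

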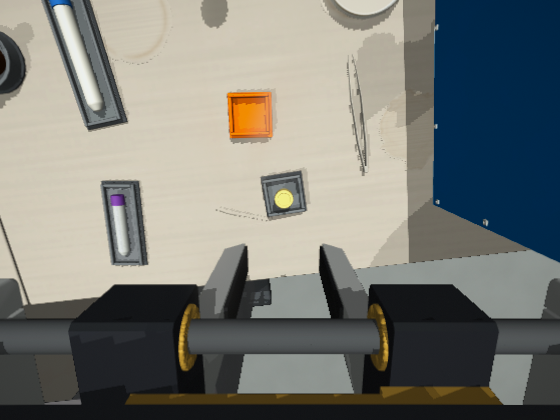

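View pics/side9.png

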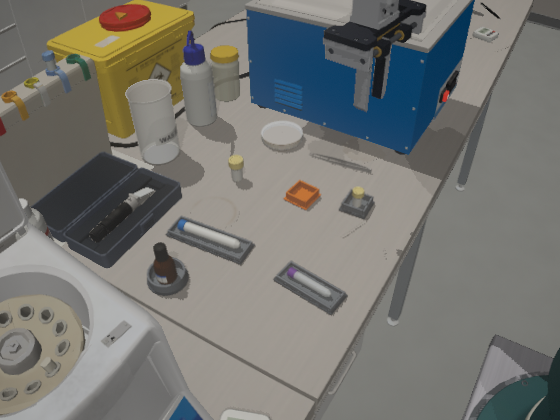

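Both pictures show all four placed: side view has the vial in the grey cup (358,200), the dropper in the round cup (165,268), and the tubes in their trays at (210,237) and (308,282). Forceps are untouched at (341,161) and the gripper is clear.

```bash
python3 -c "
from rig import hand_in
print(hand_in())"
```

```text
the job is handed in; nothing more can be done
None
```

The job is handed in: both tubes, the dropper bottle and the small vial are in their own holders and let go, placed in the order asked, with the forceps left where they lay, at about 35 s of the 112 s allowed.

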